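# Third hand: hold a stake against the sprung fence

### The arm

A 7-joint arm with a two-finger parallel gripper is mounted at the origin on the work surface; the furniture and walls round the work are solid. World frame = base frame: x ahead of the robot, y to its left, z up, the work surface at z = 0. Lengths are in m, angles in degrees, forces in N, time in s.
With the tool pointing down it reaches from about 0.35 to 0.9 m from the base axis. Payload 19.9 kg.
Tool frame: the origin (TCP) lies midway between the tips of the shut fingers; the grasp point (between the pads) lies 19 mm behind it; z points along the fingers, y is the line along which they close (so a half turn about z gives the same grasp; the last joint's range is limited). The gripper opens to 85 mm and grips with 20 to 120 N. Pads are 22 mm wide; open, the fingers measure 114 mm over their backs; the gripper's body (76 mm by 85 mm) begins 54 mm behind the grasp point. The pads swing forward as they close: fully open they stand 13 mm farther back than shut.
Start: joints at [70.904, 23.915, -0.59, 92.452, 0.269, 63.638, -3.037], TCP at [0.18, -0.599, 0.231] pointing down, gripper open.
Joint ranges: [-161.28, 161.28], [-22.2, 115.67], [-73.04, 71.86], [3.21, 147.25], [-68.34, 248.33], [10.77, 114.83], [-161.83, 161.83]. Speed limits (degrees/s): [108.29, 108.29, 136.94, 136.94, 172.46, 172.46, 172.46].

### API

Orientations are given as [roll, pitch, yaw] about the fixed x, y, z axes, in that order (R = Rz(yaw) Ry(pitch) Rx(roll)).
In Python, from workcell import monitor, optics, r, models gives the robot as it stands. The module is installed in compiled form; this text tells all that it offers.
- The arm moves only by the tool apply_moves, never from a script. Its argument "increments" is a list of rows, each a list of 2 entries, a list of its own where there are three numbers: the shift along the tool's x, y, z each as a share of 0.25 m, from -1 to 1, then the turn, a rotation vector about the tool's x, y, z each as a share of 360 degrees, from -1 to 1. A call has exactly 5 rows; each row shifts and turns the commanded pose from where the row before left it, along the tool's axes as they then stand; what a row does not reach is not made up. A row lasts 1/8 s, in which the tool goes at most 62.5 mm and 10.7 degrees, less where a joint would pass 70% of its speed; a pose out of reach is approached as far as the arm can. A call with a number of a shift or a turn outside -1 to 1 is refused whole. A call with a gripper value outside its range is refused whole. "hand" is the opening, from 0 (shut) to 1 (fully open), set as the call begins (left out, the last holds). The fingers move at their own pace and stop on an object; "grip_force" is the grip in N (left out, the last holds). Time passes only in rows, so rows that do not move let the fingers close, or fill a call up. It gives the time, the measured TCP pose, the force, the opening and the grip force at its end, in the units of the state.
- monitor.sense(): the state, without advancing time (a new reading comes with each control period).
- optics.capture(name): name is "scene" or "top" or "wrist"; returns (picture, depth): 420x560x3 uint8, red, green, blue; 420x560 float32, m along the optical axis (not along the pixel's ray), 0 where there is no reading.
- optics.camera_params(name): a dict with "fx", "fy", "cx", "cy" (pixels), "rvec" (rotation vector, rad) and "tvec" (3), from world to camera coordinates, as OpenCV has them. Camera axes: x right, y down, z forward; pixel columns grow to the right and rows downward; lengths in m; the calibration is good to about 2 mm. A picture is of the moment at which its call begins: read the wrist's pose just before it. camera_params takes no time and is no camera call; for the wrist camera it gives the pose at the moment of the call.
- r.hand_in(): hands the job in; it is judged then, once.
Trained networks look in the newest picture that a camera, given by its name, has taken for a name from the list of things; names that differ only in an ending like _2 or _b are one class to them, and where a whole thing is asked for, a point or a joint stands for the part that bears it (a point fixed in the world has none). Each returns a list of dicts, best first, with "p" (0 to 1); they miss things now and then, are a little off and sometimes report something else, mostly with a low value. They report only what shows in the picture. A call takes as long as a camera call. They do not tell look-alikes from the thing itself.
- models.find_in(query, camera): "centre" ([x, y, z] in m, in world coordinates, good to about 4 mm: the middle of the surface that is visible of it).
- models.silhouettes(query, camera): "region" (420x560 bool, what is visible of it).
The state is a dict: "t": time; "joint_pos": joint angles; "qd": joint speeds; "tau": joint torques, N m; "tcp_pos": TCP position; "orientation": TCP orientation; "contact_force": force on the tool from outside, world axes, zero at the start; "ft_torque": the same for the moment, N m; "gripper_width": finger opening in m; "grasp_force": force on a finger pad.
Only numpy, scipy, OpenCV 4.12 (cv2) and the standard library are available. Lean on these libraries where they do the work, as an engineer would, in place of code of your own. Each camera call takes 0.05 s, during which the arm holds its last target. There are 200 camera calls.

### The job

Pull the long light-wood stake up out of its well in the blue holder, carry it to the jig and, holding it upright, press one of its flat sides squarely against the middle of the sprung plywood fence, its foot hanging about a finger's width clear of the jig's base plate, until the fence's red pointer stands in the green band (fence pushed back 5 to 12 mm, never nearly to its stop). Touch the fence with the stake only, leave the shorter dark stake in its well and the other things on the bench alone. Finish while holding: keep the stake gripped and pressed there, steady, so that a colleague can drive the screws.

Things in the scene. Friction and masses are not known exactly. Their poses are not given: they have to be found in the camera images.
- stake_centre (a point): Middle (half-way up, on the axis) of the long stake: a square light-wood bar 22 x 22 x 200 mm, loose, about 60 to 110 g, with two small dark pilot holes in each side. Its z axis runs along the bar, up when it stands in the holder; x and y are normal to its sides. It stands in one of the holder's two wells, top 212 mm above the bench.
- stake_foot (a point): Centre of the long stake's lower end, 100 mm below its middle.
- dark_stake_centre (a point): Middle of the other stake, which must stay in its well: dark wood, 22 x 22 x 120 mm, loose, upright in the other well, top 132 mm above the bench.
- holder: Fixed upright holder: steel plate 75 (x) x 150 (y) x 6 mm with two blue square wells 90 mm apart, at y = -45 and +45 mm. Each well is 28 mm square inside (3 mm play round a stake), 40 mm outside, its floor 12 mm and its mouth 86 mm above the bench. Origin on the bench under the middle of the plate; a stake's sides are parallel to the holder's x and y. Which well holds which stake varies. Holder and jig may change sides of the bench.
- jig: Fixed assembly jig. Origin on the bench. x points from the open front, through the fence, to the rear wall; z up. Steel base plate 12 mm thick from x = -50 to +60 mm, y = -50 to +50 mm. Grey rear wall at x = 38 to 48 mm, 115 mm high, with a white scale with a green band on its top (117 mm high). The stake is pressed along +x.
- fence (a joint): How far the sprung fence is pushed back along the jig's +x, in m: 0 at rest, hard stop at 0.020. Spring 0.8 N per mm, no preload. Green band of the pointer: 0.005 to 0.012 (4 to 9.6 N).
- fence_face (a point): Centre of the front face of the fence, a plywood plate 70 mm wide (y), 85 mm high (from 30 to 115 mm above the bench) and 10 mm thick, moving with it. At rest it lies at x = 0, y = 0, z = 72.5 mm of the jig; axes as the jig's, x pointing into the face. A red pointer bar on its top, off to the +y side, reaches 120 mm above the bench.
- mug: Bystander: white dotted mug, 78 x 114 x 93 mm, origin under its middle.
- bit_case: Bystander: blue case, 98 x 165 x 35 mm, origin under its middle.
- screw_box: Bystander: green and yellow carton, 60 x 90 x 51 mm, origin under its middle.
- tape_measure: Bystander: yellow tape measure, 36 x 87 x 66 mm, origin under its middle.
- dust_brush: Bystander: green brush, 30 x 85 x 22 mm, origin under its middle.
Things that resemble listed ones, but are neither listed nor needed, are in the scene too. There is more than one size of the part that bears stake_centre; the job needs the larger. Leave any pink look-alike of the holder alone.

How it is judged (in metres and radians):
On the way:
1. the light stake is gripped and its foot is above the mouth of the wells, upright (z of stake_foot in the frame of holder above 0.088 m and angle between stake_centre's own z axis and vertical below 0.3 rad and contact force between stake and the fingers above 1 N), for 0.1 s.
At the end, for the whole second after the job is handed in: Gripped light stake presses the fence back 5 to 12 mm: upright within 0.12 rad, flat side square to it within 0.15 rad, within 15 mm of its middle sideways, foot 3 to 28 mm above the base plate, at rest; fingers and arm off the jig; dark stake upright in its well (value of joint fence between 0.005 and 0.012 m and contact force between stake and jig above 2 N and contact force between stake and the fingers above 1 N and contact force between each of the fingers, the arm and jig below 0.5 N and angle between stake_centre's own z axis and vertical below 0.12 rad and (angle between the x axis of stake_centre and the x axis of fence_face, either way round below 0.15 rad or angle between the y axis of stake_centre and the x axis of fence_face, either way round below 0.15 rad) and y of stake_foot in the frame of fence_face between -0.015 and 0.015 m and z of stake_foot in the frame of jig between 0.015 and 0.04 m and x of stake_centre in the frame of fence_face between -0.03 and 0 m and linear speed of stake below 0.02 m/s and height (world z) of dark_stake_centre below 0.092 m and angle between dark_stake_centre's own z axis and vertical below 0.25 rad); the arm keeps its last pose, push and grip.
It fails at once if fence pushed back more than 17 mm, nearly to its stop (value of joint fence above 0.017 m).
It fails at once if fingers or arm press on the jig (contact force between any of the fingers, the arm and jig above 1 N).
It fails at once if the dark stake pulled up by more than 25 mm or tipped (height (world z) of dark_stake_centre above 0.097 m or angle between dark_stake_centre's own z axis and vertical above 0.35 rad).
It fails at once if a bystander moved more than 30 mm (distance of any of mug, bit_case, screw_box, tape_measure, dust_brush from where it was at the start of the episode above 0.03 m).
It also fails if it takes over 42 s, if anything falls off the work surface, if the arm or the gripper's body presses on something with over 40 N, if the wrist force passes 120 N, or if a joint passes its speed limit or range.

## Working session

There is one attempt and no reset: what is moved stays moved. The work goes in short steps, Python scripts to look and compute and a tool call to move; the robot and the scene stay as the last step left them, time stands still between calls to the robot, and variables do not carry over. Pictures are saved under pics/ and viewed, at most 10 in all, crops included, and the job is handed in when it is done.

Besides the shell and the picture viewer there is one more tool, called after ">>>" as name([rows], argument=value, ...), one row to a line, values as JSON. apply_moves: Moves the arm, as the interface text tells. Shift numbers are shares of 0.25 m and turn numbers shares of 360 degrees, none past 1 either way. Its arguments: {"type":"object","properties":{"increments":{"type":"array"},"hand":{"type":"number"},"grip_force":{"type":"number"}},"required":["increments"]}

```bash
mkdir -p pics
cat > h.py <<'E'
import numpy as np, cv2
from workcell import monitor, optics, r, models
def cap(n):
    p=optics.camera_params(n); im,d=optics.capture(n)
    return im,d,p
def cloud(d,p):
    R=cv2.Rodrigues(np.array(p['rvec'],float))[0]; t=np.array(p['tvec'],float).ravel()
    v,u=np.mgrid[:d.shape[0],:d.shape[1]]
    c=np.stack([(u-p['cx'])/p['fx']*d,(v-p['cy'])/p['fy']*d,d],-1)
    return (c-t)@R
def proj(P,p):
    R=cv2.Rodrigues(np.array(p['rvec'],float))[0]; c=R@np.array(P,float)+np.array(p['tvec'],float).ravel()
    return np.round([p['fx']*c[0]/c[2]+p['cx'],p['fy']*c[1]/c[2]+p['cy']])
def save(n,im): cv2.imwrite('pics/'+n,im[...,::-1])
E
python3 - <<'E'
from h import *
s=monitor.sense(); print({k:np.round(s[k],3) for k in ('t','tcp_pos','orientation','contact_force','gripper_width')})
ims=[]
for n in('scene','top'):
    im,d,p=cap(n); np.savez(n+'.npz',im=im,d=d,**{k:np.array(v) for k,v in p.items()}); ims.append(im)
    for q in('stake_centre','dark_stake_centre','holder','jig','fence'):
        for m in models.find_in(q,n)[:4]: print(n,q,np.round(m['centre'],3),round(m['p'],2),proj(m['centre'],p))
save('both.png',cv2.resize(np.hstack(ims),(800,300)))
save('top.png',cv2.resize(ims[1],(800,600)));save('scene.png',cv2.resize(ims[0],(800,600)))
E
```

```text
{'t': np.float64(0.0), 'tcp_pos': array([ 0.18 , -0.598,  0.231]), 'orientation': array([-1.79925e+02,  7.00000e-03,  1.67190e+01]), 'contact_force': array([-0.95 ,  0.468,  0.799]), 'gripper_width': np.float64(0.085)}
scene stake_centre [0.461 0.127 0.086] 0.79 [235. 260.]
scene stake_centre [0.541 0.135 0.165] 0.54 [221. 217.]
scene dark_stake_centre [0.547 0.047 0.117] 0.54 [257. 219.]
scene holder [ 0.414 -0.064  0.034] 0.98 [312. 267.]
scene holder [0.537 0.084 0.026] 0.63 [247. 246.]
scene jig [ 0.532 -0.212  0.045] 0.7 [348. 217.]
scene fence [ 0.533 -0.216  0.086] 0.76 [351. 208.]
scene fence [ 0.674 -0.114  0.043] 0.62 [299. 191.]
top stake_centre [0.467 0.132 0.135] 0.57 [209. 251.]
top stake_centre [0.542 0.135 0.191] 0.48 [205. 218.]
top dark_stake_centre [0.55  0.042 0.135] 0.4 [244. 218.]
top holder [0.542 0.087 0.008] 0.68 [232. 227.]
top holder [ 0.421 -0.066  0.006] 0.58 [288. 270.]
top jig [ 0.529 -0.218  0.011] 0.82 [342. 230.]
top fence [ 0.538 -0.22   0.102] 0.72 [346. 223.]
```

View pics/top.png

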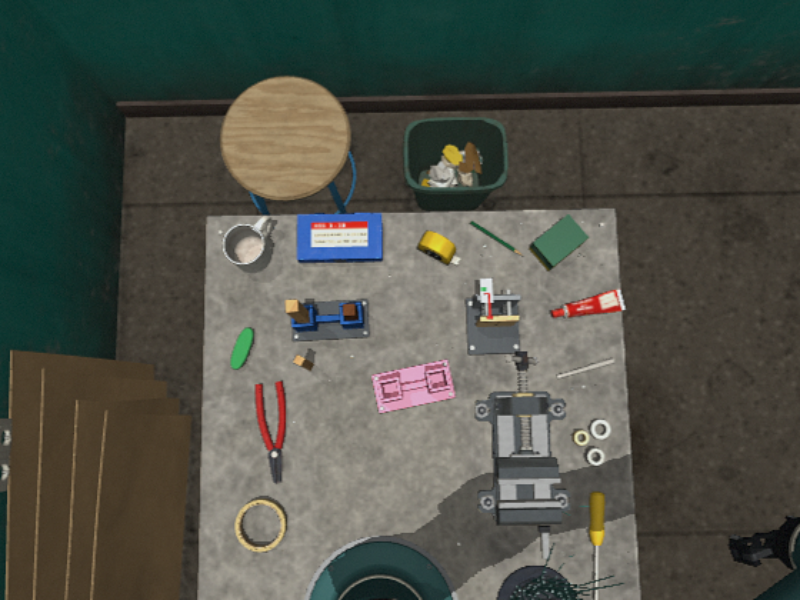

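View pics/scene.png

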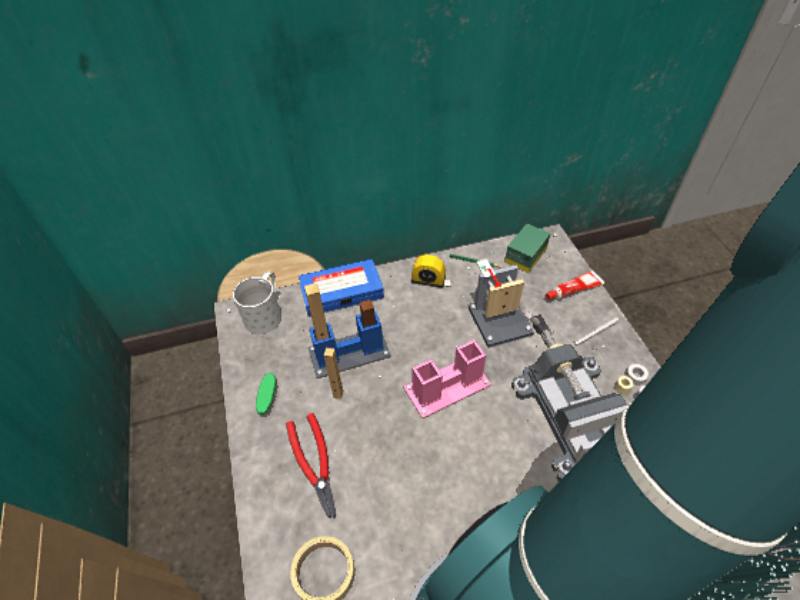

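Candidates for the stake, as scene-picture pixels at 800x600:
- **(318,310):** light bar standing in the blue holder, world (0.541, 0.135), top about 0.21 m. This fits the description.
- **(333,373):** shorter light bar standing free at (0.46, 0.13), a look-alike.

The pink holder at (447,377) is the decoy. The jig is at (500,310), with its front facing the robot.

Run:
```python
from h import *
S={}
for n in('scene','top'):
    z=np.load(n+'.npz'); im=z['im'];d=z['d'];p={k:z[k] for k in('fx','fy','cx','cy','rvec','tvec')}; S[n]=(im,d,p)
    W=cloud(d,p).reshape(-1,3)
    def box(x,y,zz): 
        return W[(W[:,0]>x[0])&(W[:,0]<x[1])&(W[:,1]>y[0])&(W[:,1]<y[1])&(W[:,2]>zz[0])&(W[:,2]<zz[1])]
    for nm,b in dict(long=((.5,.6),(.1,.17),(.19,.23)),dark=((.5,.6),(.0,.09),(.118,.15)),short=((.42,.50),(.09,.17),(.09,.3)),plate=((.45,.62),(-.02,.2),(.003,.011)),
        jigplate=((.4,.65),(-.3,-.14),(.008,.016)),fencetop=((.45,.65),(-.3,-.14),(.105,.125)),vice=((.3,.5),(-.35,-.1),(.03,.3))).items():
        q=box(*b)
        if len(q)>3: 
            r_=cv2.minAreaRect((q[:,:2]*1000).astype(np.float32)); print(n,nm,len(q),np.round(q.min(0),3),np.round(q.max(0),3),np.round(np.median(q,0),3),np.round(np.array([*r_[0],*r_[1],r_[2]]),1))
a=S['scene'][0][170:290,190:310]; b=S['top'][0][190:290,190:310]
save('crop.png',np.hstack([cv2.resize(a,(400,400)),cv2.resize(b,(400,400))]))
```

```text
scene long 120 [0.539 0.124 0.19 ] [0.562 0.146 0.216] [0.543 0.135 0.211] [550.3 135.2  22.   22.1   2.1]
scene dark 83 [0.542 0.035 0.118] [0.567 0.056 0.134] [0.55  0.046 0.131] [554.7  45.7  23.6  22.1   5.1]
scene short 134 [0.455 0.123 0.09 ] [0.473 0.142 0.147] [0.461 0.132 0.127] [464.2 131.7  15.9  17.6  53.5]
scene plate 569 [ 0.45  -0.02   0.003] [0.616 0.197 0.011] [0.532 0.09  0.006] [5.335e+02 8.850e+01 1.660e+02 2.159e+02 3.000e-01]
scene jigplate 701 [ 0.401 -0.276  0.008] [ 0.591 -0.14   0.016] [ 0.516 -0.216  0.012] [ 485.9 -215.1  116.3  194.3   79.1]
scene fencetop 333 [ 0.459 -0.264  0.105] [ 0.611 -0.185  0.123] [ 0.57  -0.212  0.115] [ 536.5 -217.3   83.1  137.9   75.7]
scene vice 1723 [ 0.3   -0.342  0.03 ] [ 0.481 -0.1    0.106] [ 0.371 -0.252  0.063] [ 379.9 -222.9  179.9  231.    10.4]
top long 103 [0.539 0.124 0.192] [0.561 0.147 0.219] [0.549 0.134 0.21 ] [550.2 135.6  21.8  22.4   1.3]
top dark 82 [0.543 0.034 0.119] [0.566 0.057 0.138] [0.553 0.044 0.131] [553.5  45.2  23.2  21.5   8.4]
top short 61 [0.454 0.122 0.091] [0.474 0.142 0.149] [0.464 0.129 0.143] [464.6 132.2  17.4  15.5  62.4]
top plate 1002 [ 0.45  -0.02   0.003] [0.62  0.198 0.011] [0.532 0.089 0.005] [534.9  89.2 169.6 218.2   0. ]
top jigplate 785 [ 0.401 -0.298  0.008] [ 0.628 -0.141  0.016] [ 0.515 -0.221  0.012] [ 514.9 -217.2  227.3  157.4    1.1]
top fencetop 373 [ 0.466 -0.263  0.105] [ 0.608 -0.185  0.125] [ 0.571 -0.211  0.116] [ 537.3 -220.3   77.4  139.    85.1]
top vice 1621 [ 0.3   -0.342  0.03 ] [ 0.48  -0.1    0.108] [ 0.372 -0.266  0.065] [ 377.2 -224.7  187.6  227.4   11.5]
```

View pics/crop.png

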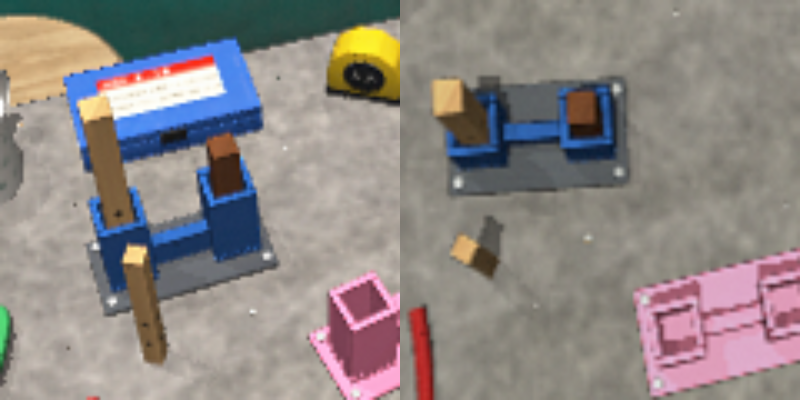

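>>> apply_moves([
  [[0,0,-0.24],[0,0,0]],
  [[0,0,-0.24],[0,0,0]],
  [[0,0,0],[0,0,0]],
  [[0,0,0],[0,0,0]],
  [[0,0,0],[0,0,0]],
], hand=1)

```text
t: 1.23
tcp_pos: [0.1797, -0.5982, 0.35]
orientation: [-179.9, 0.0, 16.7]
contact_force: [0.1, -0.9, 0.5]
gripper_width: 0.0856
grasp_force: 0.0
```

The crop confirms it. The long light bar is in the left well of the blue holder, with its top at (0.550, 0.135, 0.212) and holder yaw about +2°. The short light bar stands apart, so I leave it alone. Next I work out the travel.

```bash
cat >> h.py <<'E'
def plan(goal,yaw,step=.055,tstep=9.5,n=None):
    """rows in tool axes/units from the present pose to goal, yaw (tool down)"""
    from scipy.spatial.transform import Rotation as Ro
    s=monitor.sense(); p=np.array(s['tcp_pos']); R=Ro.from_euler('xyz',s['orientation'],degrees=True)
    G=Ro.from_euler('xyz',[180,0,yaw],degrees=True); w=(R.inv()*G).as_rotvec(degrees=True); D=np.array(goal)-p
    n=n or max(1,int(np.ceil(max(np.linalg.norm(D)/step,np.linalg.norm(w)/tstep))))
    for i in range(n):
        print([[*(float(x) for x in np.round(R.inv().apply(D/n)/.25,3))],[*(float(x) for x in np.round(w/n/360,4))]],end=', \n')
        R=R*Ro.from_rotvec(w/n,degrees=True)
E
python3 - <<'E'
from h import *
plan([.50,.135,.35],92,step=.056)
E
```

```text
[[0.138, -0.163, 0.0], [-0.0, -0.0, -0.0139]], 
[[0.152, -0.15, 0.0], [-0.0, -0.0, -0.0139]], 
[[0.164, -0.136, 0.0], [-0.0, -0.0, -0.0139]], 
[[0.176, -0.121, 0.0], [-0.0, -0.0, -0.0139]], 
[[0.186, -0.105, 0.0], [-0.0, -0.0, -0.0139]], 
[[0.194, -0.089, 0.0], [-0.0, -0.0, -0.0139]], 
[[0.201, -0.071, 0.0], [-0.0, -0.0, -0.0139]], 
[[0.207, -0.054, 0.0], [-0.0, -0.0, -0.0139]], 
[[0.21, -0.035, 0.0], [-0.0, -0.0, -0.0139]], 
[[0.213, -0.017, 0.0], [-0.0, -0.0, -0.0139]], 
[[0.213, 0.002, 0.0], [-0.0, -0.0, -0.0139]], 
[[0.212, 0.021, 0.0], [-0.0, -0.0, -0.0139]], 
[[0.21, 0.039, 0.0], [-0.0, -0.0, -0.0139]], 
[[0.206, 0.057, 0.0], [-0.0, -0.0, -0.0139]], 
[[0.2, 0.075, -0.0], [-0.0, -0.0, -0.0139]],
```

>>> apply_moves([
  [[0.138,-0.163,0],[0,0,-0.0139]],
  [[0.152,-0.15,0],[0,0,-0.0139]],
  [[0.164,-0.136,0],[0,0,-0.0139]],
  [[0.176,-0.121,0],[0,0,-0.0139]],
  [[0.186,-0.105,0],[0,0,-0.0139]],
])

```text
t: 1.85
tcp_pos: [0.2872, -0.3523, 0.3505]
orientation: [-179.9, 0.0, 41.9]
contact_force: [1.0, -0.2, 0.2]
gripper_width: 0.0856
grasp_force: 0.0
```

>>> apply_moves([
  [[0.194,-0.089,0],[0,0,-0.0139]],
  [[0.201,-0.071,0],[0,0,-0.0139]],
  [[0.207,-0.054,0],[0,0,-0.0139]],
  [[0.21,-0.035,0],[0,0,-0.0139]],
  [[0.213,-0.017,0],[0,0,-0.0139]],
])

```text
t: 2.48
tcp_pos: [0.3943, -0.1082, 0.3507]
orientation: [-179.9, 0.0, 66.9]
contact_force: [1.5, 0.3, 0.4]
gripper_width: 0.0854
grasp_force: 0.0
```

Run:
```python
from h import *
im,d,p=cap('wrist'); np.savez('w1.npz',im=im,d=d,**{k:np.array(v) for k,v in p.items()}); save('w1.png',im)
s=monitor.sense(); print(s['tcp_pos'],s['orientation'])
W=cloud(d,p)
ok=(d>0)
q=W[ok]
print(q.min(0),q.max(0))
```

```text
[ 0.39636432 -0.10227577  0.35097252] [-1.79979354e+02 -5.81387261e-02  6.75564296e+01]
[-0.53127953 -1.84749639 -0.77188538] [1.32309938 0.22361368 0.44166833]
```

View pics/w1.png

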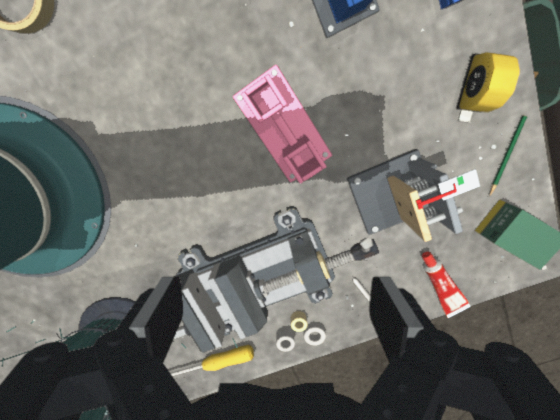

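The wrist picture shows the jig: plate front at (372,195), plywood fence at (410,208), red pointer at (440,195), and the vice clear below it. I measure the jig from this cloud.

Run:
```python
from h import *
for n in('w1','top','scene'):
    z=np.load(n+'.npz'); im=z['im'];d=z['d'];p={k:z[k] for k in('fx','fy','cx','cy','rvec','tvec')}
    W=cloud(d,p); h=cv2.cvtColor(im,cv2.COLOR_RGB2HSV).astype(int)
    reg=(abs(W[...,0]-.54)<.1)&(abs(W[...,1]+.22)<.075)&(d>0)
    wood=reg&(h[...,0]>8)&(h[...,0]<25)&(h[...,1]>70)&(W[...,2]>.03)
    q=W[wood]; print(n,'wood',len(q),q.min(0).round(3),q.max(0).round(3))
    f=q[(q[:,2]>.04)&(q[:,2]<.105)]
    if len(f)>10:
        pp=np.polyfit(f[:,1],f[:,0],1); e=f[:,0]-np.polyval(pp,f[:,1]); g=abs(e)<.004; pp=np.polyfit(f[g,1],f[g,0],1)
        print(' face x at y=-.22:',np.polyval(pp,-.22).round(4),'dx/dy',pp[0].round(3),'y',np.percentile(f[:,1],[1,99]).round(4),np.std(e[g]).round(4))
    t=q[q[:,2]>.108]
    if len(t)>5: print(' top',cv2.minAreaRect((t[:,:2]*1000).astype(np.float32)))
    pl=reg&(W[...,2]>.008)&(W[...,2]<.017)&(h[...,2]<110); k=cv2.morphologyEx(pl.astype(np.uint8),cv2.MORPH_OPEN,np.ones((3,3)))
    nn,l,st,c=cv2.connectedComponentsWithStats(k); i=1+np.argmax(st[1:,4]); t=W[l==i]
    print(' plate',len(t),np.median(t[:,2]).round(4),cv2.minAreaRect((t[:,:2]*1000).astype(np.float32)))
    red=reg&((h[...,0]<6)|(h[...,0]>174))&(h[...,1]>150)&(W[...,2]>.09); print(' red',W[red].mean(0).round(3),red.sum())
plan([.55,.135,.28],92)
```

```text
w1 wood 882 [ 0.531 -0.256  0.033] [ 0.552 -0.189  0.119]
 face x at y=-.22: 0.5322 dx/dy 0.023 y [-0.2518 -0.1891] 0.0012
 top ((535.5443725585938, -222.75323486328125), (67.36737060546875, 9.374611854553223), 88.97123718261719)
 plate 325 0.0119 ((513.515869140625, -181.58778381347656), (63.921749114990234, 14.714576721191406), 1.0717964172363281)
 red [ 0.554 -0.206  0.119] 150
top wood 153 [ 0.462 -0.278  0.032] [ 0.541 -0.19   0.12 ]
 face x at y=-.22: 0.5311 dx/dy 0.054 y [-0.2775 -0.1899] 0.0025
 top ((535.2770385742188, -224.98831176757812), (67.58690643310547, 10.412840843200684), 89.00751495361328)
 plate 430 0.0123 ((516.1891479492188, -215.388671875), (97.22470092773438, 69.8695297241211), 74.65380859375)
 red [ 0.554 -0.207  0.119] 26
scene wood 443 [ 0.469 -0.278  0.032] [ 0.57  -0.189  0.117]
 face x at y=-.22: 0.532 dx/dy 0.0 y [-0.2588 -0.1898] 0.0013
 top ((534.5562744140625, -224.51712036132812), (10.907227516174316, 69.04507446289062), 0.4276309013366699)
 plate 30 0.0126 ((523.655029296875, -260.6576843261719), (13.568132400512695, 24.649335861206055), 19.170846939086914)
 red [ 0.553 -0.207  0.119] 26
[[0.185, 0.034, 0.047], [-0.0, -0.0, -0.0113]], 
[[0.182, 0.047, 0.047], [-0.0, -0.0, -0.0113]], 
[[0.179, 0.06, 0.047], [-0.0, -0.0, -0.0113]], 
[[0.174, 0.073, 0.047], [-0.0, -0.0, -0.0113]], 
[[0.168, 0.085, 0.047], [-0.0, -0.0, -0.0113]], 
[[0.162, 0.097, 0.047], [-0.0, -0.0, -0.0113]],
```

>>> apply_moves([
  [[0.185,0.034,0.03],[0,0,-0.0113]],
  [[0.182,0.047,0.03],[0,0,-0.0113]],
  [[0.179,0.06,0.03],[0,0,-0.0113]],
  [[0.174,0.073,0.03],[0,0,-0.0113]],
  [[0.168,0.085,0.03],[0,0,-0.0113]],
])

```text
t: 3.15
tcp_pos: [0.5254, 0.087, 0.3128]
orientation: [-179.9, -0.0, 87.2]
contact_force: [0.4, -0.5, -0.4]
gripper_width: 0.0854
grasp_force: 0.0
```

>>> apply_moves([
  [[0.162,0.097,0],[0,0,-0.0113]],
  [[0,0,0],[0,0,0]],
  [[0,0,0],[0,0,0]],
  [[0,0,0],[0,0,0]],
  [[0,0,0],[0,0,0]],
])

```text
t: 3.78
tcp_pos: [0.551, 0.1244, 0.314]
orientation: [180.0, 0.0, 91.1]
contact_force: [-0.3, -0.5, 0.4]
gripper_width: 0.0856
grasp_force: 0.0
```

Run:
```python
from h import *
im,d,p=cap('wrist'); save('w2.png',im); W=cloud(d,p)[d>0]
s=monitor.sense(); print(s['tcp_pos'],s['orientation'])
q=W[(abs(W[:,0]-.55)<.04)&(abs(W[:,1]-.135)<.04)&(W[:,2]>.205)&(W[:,2]<.22)]
print(len(q),cv2.minAreaRect((q[:,:2]*1000).astype(np.float32)),np.median(q[:,2]) if len(q) else 0)
plan([.55,.135,.155],92)
```

```text
[0.55105121 0.12448968 0.31401242] [1.79977589e+02 2.67477749e-02 9.11056754e+01]
794 ((552.2076416015625, 135.859619140625), (22.02509307861328, 22.69171905517578), 2.465691089630127) 0.21181946839563015
[[0.014, -0.001, 0.212], [0.0, 0.0, -0.0008]], 
[[0.014, -0.001, 0.212], [0.0, 0.0, -0.0008]], 
[[0.014, -0.001, 0.212], [0.0, 0.0, -0.0008]],
```

View pics/w2.png

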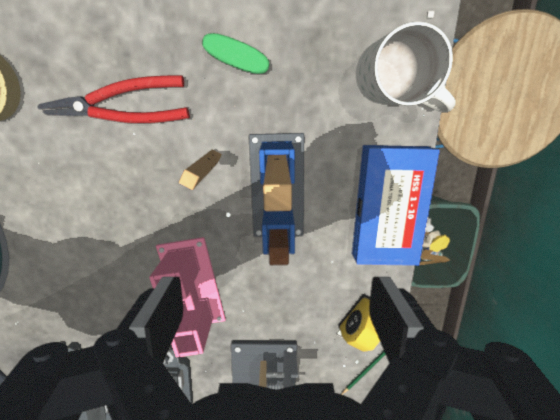

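The long stake's top at (277,197) is centred between the fingers: (0.552, 0.136), yaw 2.4°, height 0.212, which is right. I descend and grip.

>>> apply_moves([
  [[0.046,0.004,0.1],[0,0,-0.0033]],
  [[0,0,0.18],[0,0,0]],
  [[0,0,0.18],[0,0,0]],
  [[0,0,0.176],[0,0,0]],
  [[0,0,0],[0,0,0]],
])

```text
t: 4.45
tcp_pos: [0.5505, 0.136, 0.1528]
orientation: [-179.7, 0.0, 92.3]
contact_force: [-0.2, -0.4, 0.5]
gripper_width: 0.0854
grasp_force: 0.0
```

>>> apply_moves([
  [[0,0,0],[0,0,0]],
  [[0,0,0],[0,0,0]],
  [[0,0,0],[0,0,0]],
  [[0,0,0],[0,0,0]],
  [[0,0,0],[0,0,0]],
], hand=0, grip_force=80)

```text
t: 5.08
tcp_pos: [0.5523, 0.1368, 0.1558]
orientation: [179.9, -0.0, 92.4]
contact_force: [-0.7, -0.8, 9.1]
gripper_width: 0.0213
grasp_force: 78.4
```

>>> apply_moves([
  [[0,0,0],[0,0,0]],
  [[0,0,0],[0,0,0]],
  [[0,0,0],[0,0,0]],
  [[0,0,0],[0,0,0]],
  [[0,0,0],[0,0,0]],
])

```text
t: 5.7
tcp_pos: [0.5523, 0.1368, 0.1558]
orientation: [179.9, -0.0, 92.3]
contact_force: [-1.6, -1.1, 9.0]
gripper_width: 0.0212
grasp_force: 78.4
```

>>> apply_moves([
  [[0,0,-0.1],[0,0,0]],
  [[0,0,-0.15],[0,0,0]],
  [[0,0,-0.16],[0,0,0]],
  [[0,0,-0.16],[0,0,0]],
  [[0,0,-0.15],[0,0,0]],
])

```text
t: 6.32
tcp_pos: [0.5517, 0.1367, 0.3365]
orientation: [180.0, 0.0, 92.4]
contact_force: [0.9, -0.8, -1.0]
gripper_width: 0.0212
grasp_force: 78.4
```

Run:
```python
from h import *
s=monitor.sense(); print(s['tcp_pos'],s['contact_force'],s['grasp_force'],s['gripper_width'])
im,d,p=cap('scene'); im2,d2,p2=cap('top')
for dd,pp in((d,p),(d2,p2)):
    W=cloud(dd,pp)[dd>0]
    q=W[(abs(W[:,0]-.55)<.04)&(abs(W[:,1]-.137)<.03)&(W[:,2]>.1)&(W[:,2]<.3)]
    print(len(q),q.min(0).round(3),q.max(0).round(3))
    k=W[(abs(W[:,0]-.55)<.03)&(abs(W[:,1]-.045)<.03)&(W[:,2]>.12)&(W[:,2]<.15)]; print('dark',len(k),k.mean(0).round(3))
save('lift.png',np.hstack([cv2.resize(im[100:300,150:350],(400,400)),cv2.resize(im2[150:290,180:320],(400,400))]))
plan([.49,-.223,.33],89.5)
```

```text
[0.55171883 0.13668413 0.33648447] [ 0.93255493 -0.81107209 -1.04053441] 78.35936665534973 0.021171286858185343
318 [0.538 0.124 0.193] [0.558 0.147 0.3  ]
dark 80 [0.552 0.046 0.13 ]Traceback (most recent call last):
  File "<stdin>", line 7, in <module>
    return umr_minimum(a, axis, None, out, keepdims, initial, where)
ValueError: zero-size array to reduction operation minimum which has no identity
```

Run:
```python
from h import *
plan([.492,-.223,.336],89)
```

```text
[[-0.204, -0.043, 0.001], [0.0001, -0.0, 0.0013]], 
[[-0.205, -0.042, 0.001], [0.0001, -0.0, 0.0013]], 
[[-0.205, -0.04, 0.001], [0.0001, -0.0, 0.0013]], 
[[-0.205, -0.038, 0.001], [0.0001, -0.0, 0.0013]], 
[[-0.206, -0.036, 0.001], [0.0001, -0.0, 0.0013]], 
[[-0.206, -0.035, 0.001], [0.0001, -0.0, 0.0013]], 
[[-0.206, -0.033, 0.002], [0.0001, -0.0, 0.0013]],
```

>>> apply_moves([
  [[-0.1,-0.022,0],[0,0,0.0013]],
  [[-0.204,-0.042,0],[0,0,0.0013]],
  [[-0.205,-0.04,0],[0,0,0.0013]],
  [[-0.205,-0.038,0],[0,0,0.0013]],
  [[-0.206,-0.036,0],[0,0,0.0013]],
])

```text
t: 7.05
tcp_pos: [0.5119, -0.0959, 0.3345]
orientation: [-180.0, 0.0, 90.0]
contact_force: [1.3, -0.4, -0.6]
gripper_width: 0.0211
grasp_force: 78.5
```

>>> apply_moves([
  [[-0.206,-0.035,0],[0,0,0.0013]],
  [[-0.206,-0.033,0],[0,0,0.0013]],
  [[-0.1,-0.02,0],[0,0,0]],
  [[0,0,0],[0,0,0]],
  [[0,0,0],[0,0,0]],
])

```text
t: 7.68
tcp_pos: [0.49, -0.2213, 0.3346]
orientation: [-180.0, -0.0, 89.1]
contact_force: [-0.7, 1.1, -0.6]
gripper_width: 0.0209
grasp_force: 78.5
```

Run:
```python
from h import *
s=monitor.sense(); print(s['tcp_pos'],s['orientation'],s['contact_force'])
im,d,p=cap('scene'); W=cloud(d,p); T=s['tcp_pos']
h=cv2.cvtColor(im,cv2.COLOR_RGB2HSV).astype(int)
q=W[(d>0)&(abs(W[...,0]-T[0])<.05)&(abs(W[...,1]-T[1])<.05)&(W[...,2]>.14)&(W[...,2]<.31)&(h[...,1]>70)&(h[...,0]<25)]
for z in np.arange(.18,.31,.02):
    k=q[abs(q[:,2]-z)<.01]
    if len(k): print(round(z,2),len(k),k.min(0).round(3),k.max(0).round(3))
# jig again
im,d,p=cap('top'); W=cloud(d,p); 
save('jig0.png',np.hstack([cv2.resize(optics.capture('scene')[0][60:260,250:450],(400,400)),cv2.resize(im[150:290,270:410],(400,400))]))
print(W[(d>0)&(abs(W[...,0]-.45)<.1)&(abs(W[...,1]+.223)<.03)&(W[...,2]>.03)&(W[...,2]<.11)&(W[...,0]<.52)].max(0))
plan([.492,-.223,.17],89)
```

```text
[ 0.48997795 -0.22134153  0.334553  ] [-1.79986107e+02 -2.51166960e-02  8.91223126e+01] [-0.68499111  1.05316304 -0.6442089 ]
0.18 1 [ 0.482 -0.214  0.189] [ 0.482 -0.214  0.189]
0.2 54 [ 0.476 -0.233  0.194] [ 0.499 -0.211  0.21 ]
0.22 67 [ 0.477 -0.233  0.211] [ 0.499 -0.211  0.23 ]
0.24 66 [ 0.477 -0.234  0.23 ] [ 0.5  -0.21  0.25]
0.26 76 [ 0.477 -0.232  0.25 ] [ 0.497 -0.211  0.27 ]
0.28 72 [ 0.477 -0.231  0.27 ] [ 0.498 -0.209  0.29 ]
0.3 82 [ 0.476 -0.231  0.291] [ 0.5  -0.21  0.31]
[ 0.37571577 -0.19465622  0.03310097]
[[-0.002, 0.003, 0.22], [0.0, -0.0, 0.0002]], 
[[-0.002, 0.003, 0.22], [0.0, -0.0, 0.0002]], 
[[-0.002, 0.003, 0.22], [0.0, -0.0, 0.0002]],
```

View pics/jig0.png

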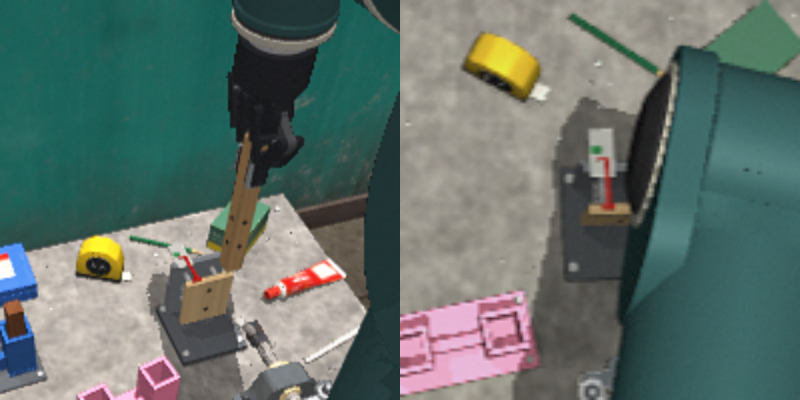

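The stake hangs upright in the left half of the picture at about (238,210), gripped near its top. It is in front of the fence and clear of the vice at (270,355). I lower it.

>>> apply_moves([
  [[0,0,0.12],[0,0,0]],
  [[0,0,0.16],[0,0,0]],
  [[0,0,0.16],[0,0,0]],
  [[0,0,0.14],[0,0,0]],
  [[0,0,0.07],[0,0,0]],
])

```text
t: 8.45
tcp_pos: [0.4895, -0.2214, 0.1708]
orientation: [-179.9, -0.1, 89.1]
contact_force: [0.1, -0.6, -0.6]
gripper_width: 0.0211
grasp_force: 78.4
```

>>> apply_moves([
  [[0,0.04,0],[0,0,0]],
  [[0,0.03,0],[0,0,0]],
  [[0,0.02,0],[0,0,0]],
  [[0,0,0],[0,0,0]],
  [[0,0,0],[0,0,0]],
])

```text
t: 9.07
tcp_pos: [0.5123, -0.2226, 0.1725]
orientation: [180.0, 0.0, 89.1]
contact_force: [-0.5, -0.3, -1.0]
gripper_width: 0.021
grasp_force: 78.4
```

```bash
cat > look.py <<'E'
from h import *
s=monitor.sense(); print(s['t'],s['tcp_pos'],s['orientation'],s['contact_force'],s['ft_torque'],s['grasp_force'])
out=[]
for n in('scene','top'):
    im,d,p=cap(n); W=cloud(d,p); h=cv2.cvtColor(im,cv2.COLOR_RGB2HSV).astype(int)
    reg=(abs(W[...,0]-.55)<.1)&(abs(W[...,1]+.21)<.06)&(d>0)
    red=reg&((h[...,0]<6)|(h[...,0]>174))&(h[...,1]>150)&(W[...,2]>.09); print(n,'red',W[red].mean(0).round(4),red.sum(),np.percentile(W[red][:,0],[3,97]).round(4))
    wood=W[reg&(h[...,0]>8)&(h[...,0]<25)&(h[...,1]>70)&(W[...,2]>.015)&(W[...,2]<.24)]
    for a,b in((.015,.06),(.06,.1),(.125,.16)):
        k=wood[(wood[:,2]>a)&(wood[:,2]<b)]
        if len(k): print('  ',a,len(k),k.min(0).round(3),k.max(0).round(3))
    out.append(im)
    np.savez(n+'_l.npz',im=im,d=d)
E
python3 look.py
```

```text
9.075 [ 0.51229836 -0.22256654  0.17248764] [1.79995935e+02 1.08817461e-02 8.90763195e+01] [-0.47770284 -0.30825935 -0.98291646] [ 0.0021742  -0.04021788  0.01305536] 78.35131645202637
scene red [ 0.5545 -0.207   0.1189] 24 [0.5356 0.5797]
   0.015 131 [ 0.499 -0.26   0.031] [ 0.539 -0.189  0.06 ]
   0.06 200 [ 0.499 -0.259  0.061] [ 0.538 -0.189  0.1  ]
   0.125 103 [ 0.499 -0.234  0.125] [ 0.521 -0.211  0.16 ]look.py:7: RuntimeWarning: Mean of empty slice.
  red=reg&((h[...,0]<6)|(h[...,0]>174))&(h[...,1]>150)&(W[...,2]>.09); print(n,'red',W[red].mean(0).round(4),red.sum(),np.percentile(W[red][:,0],[3,97]).round(4))
  ret = um.true_divide(
Traceback (most recent call last):
  File "look.py", line 7, in <module>
    red=reg&((h[...,0]<6)|(h[...,0]>174))&(h[...,1]>150)&(W[...,2]>.09); print(n,'red',W[red].mean(0).round(4),red.sum(),np.percentile(W[red][:,0],[3,97]).round(4))
                                                                                                                         ~~~~~~~~~~~~~^^^^^^^^^^^^^^^^^^^^
IndexError: index -1 is out of bounds for axis 0 with size 0
```

>>> apply_moves([
  [[0,0.016,0],[0,0,0]],
  [[0,0.016,0],[0,0,0]],
  [[0,0.012,0],[0,0,0]],
  [[0,0.008,0],[0,0,0]],
  [[0,0,0],[0,0,0]],
])

```text
t: 9.8
tcp_pos: [0.5252, -0.2226, 0.1721]
orientation: [-180.0, -0.0, 89.1]
contact_force: [-3.9, 0.0, 0.7]
gripper_width: 0.0213
grasp_force: 78.7
```

```bash
sed -i "s/('scene','top')/('scene',)/" look.py; python3 look.py
```

```text
9.8 [ 0.52520865 -0.22264894  0.17214869] [-1.79959048e+02 -1.03166375e-02  8.90831027e+01] [-3.89215947  0.03174162  0.65756222] [-0.004111    0.99691934  0.01879221] 78.6578357219696
scene red [ 0.5593 -0.2069  0.1188] 22 [0.5397 0.5868]
   0.015 130 [ 0.512 -0.257  0.03 ] [ 0.543 -0.189  0.06 ]
   0.06 212 [ 0.51 -0.26  0.06] [ 0.543 -0.189  0.1  ]
   0.125 96 [ 0.511 -0.233  0.125] [ 0.535 -0.212  0.16 ]
```

>>> apply_moves([
  [[0,0.007,0],[0,0,0]],
  [[0,0.007,0],[0,0,0]],
  [[0,0,0],[0,0,0]],
  [[0,0,0],[0,0,0]],
  [[0,0,0],[0,0,0]],
])

```text
t: 10.48
tcp_pos: [0.5285, -0.2227, 0.1722]
orientation: [-179.9, -0.0, 89.1]
contact_force: [-5.7, 0.4, 1.8]
gripper_width: 0.0212
grasp_force: 78.8
```

```bash
python3 look.py; python3 -c "
from h import *
im=np.load('scene_l.npz')['im']; save('end.png',cv2.resize(im[120:270,270:420],(600,600),interpolation=cv2.INTER_CUBIC))"
```

```text
10.475 [ 0.52853199 -0.22272541  0.17215589] [-1.79943696e+02 -8.70644578e-03  8.90751841e+01] [-5.68310005  0.38450747  1.83625375] [0.24116515 1.67165092 0.03580181] 78.79223585128784
scene red [ 0.5598 -0.207   0.1187] 23 [0.5427 0.585 ]
   0.015 139 [ 0.515 -0.26   0.031] [ 0.547 -0.189  0.06 ]
   0.06 205 [ 0.515 -0.26   0.06 ] [ 0.547 -0.189  0.1  ]
   0.125 99 [ 0.514 -0.234  0.126] [ 0.538 -0.212  0.16 ]
```

View pics/end.png

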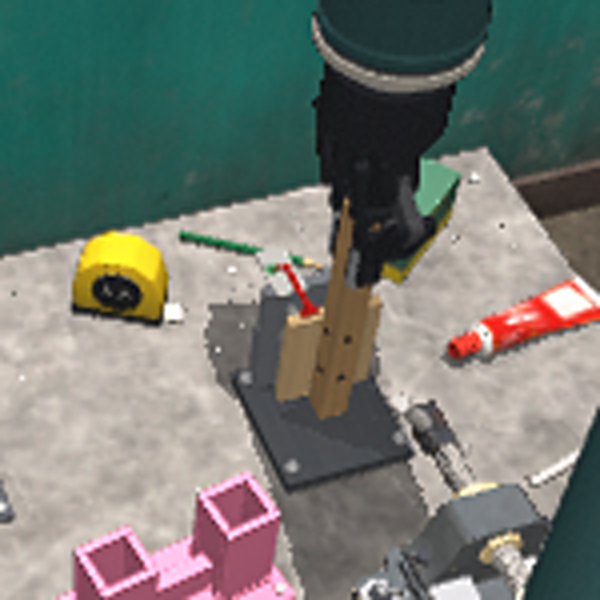

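The stake is upright against the middle of the fence at about (335,370), with its foot just clear of the plate. The fence is back about 7–8 mm: the depth reading gives 8 mm and 5.7 N gives 7.1 mm. Foot height is about 29 mm and everything is steady, so I hand in.

```bash
python3 -c "
from h import *
print(r.hand_in())"
```

```text
the job is handed in; nothing more can be done
None
```

I handed the job in with the long light stake gripped upright and pressed against the middle of the fence, which is pushed back about 7–8 mm (about 5.7 N); its foot hangs about 17 mm above the base plate, and no verdict was returned.

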